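# Brush a sample from a beaker and hold the touch imprint

### The job

Take the long-handled sampling brush out of the white rack, put its bristles into the glass beaker and work it down to near the bottom and back up to near the mouth, at least twice, to pick up the residue. Then make the touch imprint: set the bristle tip in the ring drawn on the sloping sprung plate, with the brush square to that plate, and press lightly so that the plate sinks about half of its spring travel. Finish while still holding the brush in the gripper, pressed there; leave the beaker standing where it is and disturb nothing else.

Things in the scene. Friction and masses are not known exactly. Their poses are not given: they have to be found in the camera images.
- brush: Sampling brush, a loose rigid tool, 165 mm, about 60 g, upright in one of the rack's two holes (which one varies). From its lower end: white ribbed bristle head 45 mm long, 14.6 mm over the ribs (13 mm solid core, flat end); steel stem of 7 mm diameter up to 90 mm; round grey handle of 18 mm diameter from 90 to 165 mm. Origin at the centre of the flat bristle end, z along the brush to the handle.
- brush_tip (a point): Centre of the flat bristle end of the brush (the brush's origin, same axes).
- brush_grip (a point): The place to grip the brush: on its axis in the middle of the grey handle, 128 mm from the bristle end.
- rack: Fixed white plastic block, 70 (x) by 140 (y) by 35 mm high, origin at the centre of its underside on the bench. Two blind round holes of 17 mm diameter, 30 mm deep, 40 mm either side of its centre along its y; the brush stands in one, the glass rod in the other, each 30 mm deep. Lift straight up to take one out.
- rod: Bystander: a loose glass stirring rod, 165 mm long, 8 mm diameter, with a black rubber foot of 14 mm diameter, standing in the other hole of the rack. Thinner than the brush. Origin at the centre of its foot. Leave it.
- beaker: Loose glass beaker of about 160 g standing upright on the bench, mouth up: straight round wall, 70 mm outer diameter, 64 mm inner diameter, 85 mm high, floor 5 mm thick. Origin at the centre of its underside, z up; the mouth is open at 85 mm, the inner floor is at 5 mm.
- stage: Fixed white imprint stage that carries the sprung plate; base 120 (x) by 100 (y) mm, about 85 mm high at its far edge. Origin at the centre of its underside on the bench; its low edge is at its own -x, turned more or less to the robot. The unpressed ring centre is 70 mm above the bench.
- ring_mark (a point): Centre of the black ring (25 mm diameter) drawn on the sprung plate (white glass 50 x 75 mm on a 66 x 90 mm metal carrier); it moves with the plate. z is the plate's outward normal, leaning 20 degrees (0.35 rad) from vertical towards the stage's own -x. y runs along the plate's long side: the ring is 20 mm from its middle towards +y; the black X 20 mm the other way is not the target.
- plate (a joint): How far the sprung plate is pressed in along its own normal, in m: 0 unpressed, 0.010 at its stop. It starts to move at about 0.9 N and takes 0.4 N more per mm: about 2.9 N at half travel, 4.9 N at the stop.
- dishes: Bystander: a loose stack of three clear culture dishes, 90 mm diameter, 48 mm high. Origin at the centre of its underside. Leave it.
- reagent: Bystander: a loose closed amber bottle, 52 mm diameter, 100 mm high. Origin at the centre of its underside. Leave it.
- clicker: Bystander: a loose round steel tally counter, 44 mm diameter, 25 mm high. Origin at the centre of its underside. Leave it.
Mind the look-alikes: they are no part of the job. Leave any purple or red look-alike of the brush alone.

How it is judged:
By the outcome, as a careful person would: the job done as asked, in the order asked, and still so for the second after the job is handed in, while the arm keeps its last pose, push and grip.
It also fails if it takes over 48 s, if anything falls off the work surface, if the arm or the gripper's body presses on something with over 40 N, if the wrist force passes 120 N, or if a joint passes its speed limit or range.

### The arm

A 6-joint arm with a two-finger parallel gripper is mounted at the origin on the work surface. World frame = base frame: x ahead of the robot, y to its left, z up, the work surface at z = 0. Lengths are in m, angles in rad, forces in N, time in s.
With the tool pointing down it reaches from about 0.275 to 0.75 m from the base axis. Payload 10.2 kg.
Tool frame: the origin (TCP) lies on the centre line of the jaws, within the pads' length; the fingertips stand 19 mm ahead of it and the grasp point (between the pads) is the TCP; z points along the fingers, y is the direction in which the jaws open and shut (so a half turn about z gives the same grasp; the last joint's range is limited). The gripper opens to 88 mm and grips with 3 to 60 N. Pads are 18 mm wide; open, the fingers measure 123 mm over their backs; the gripper's body (75 mm by 187 mm) begins 45 mm behind the grasp point.
Start: joints at [1.06, 0.313, 1.498, -0, 1.331, -0.223], TCP at [0.149, 0.503, 0.258] pointing down, gripper open.
Joint ranges: [-2.94, 2.94], [-0.97, 2.17], [0.19, 2.56], [-1.23, 4.37], [0.02, 3.11], [-2.88, 2.88]. Speed limits (rad/s): [2.39, 2.39, 3.01, 3.14, 3.14, 3.14].

### API

Orientations are given as a 3x3 rotation matrix whose columns are the frame's x, y, z axes.
In Python, from rig import read_state, get_image, robot gives the robot as it stands.
- The arm moves only by the tool send_rows, never from a script. Its argument "motion" is a list of rows, each a list of 6 numbers: the shift along the tool's x, y, z in cm, then the turn, a rotation vector about the tool's x, y, z in rad. In form: [[dx, dy, dz, rx, ry, rz], ...]. A call has 1 to 8 rows; each row is the pose to reach, as a shift and turn from the pose commanded when the call began, along the tool's axes at that moment; what a row does not reach only later rows make up. A row lasts 1/8 s, in which the tool goes at most 62.5 mm and 10.7 degrees, less where a joint would pass 70% of its speed; a pose out of reach is approached as far as the arm can. A call with a gripper value outside its range is refused whole. "fingers" is the closure, from 0 (fully open) to 1 (shut), set as the call begins (left out, the last holds). The fingers move at their own pace and stop on an object; "newtons" is the grip in N (left out, the last holds). Time passes only in rows, so rows that repeat a pose let the fingers close. It gives the time, the measured TCP pose, the force and the opening at its end, in the units of the state.
- read_state(): the state, without advancing time (a new reading comes with each control period).
- get_image(name): name is "scene" or "top" or "wrist"; returns a dict with "frame" (400x640x3 uint8, blue, green, red), "depth" (400x640 float32, m along the optical axis (not along the pixel's ray), 0 where there is no reading), "fx", "fy", "cx", "cy" (pixels), "R" (3x3) and "t" (3): a world point X has camera coordinates R X + t. Camera axes: x right, y down, z forward; pixel columns grow to the right and rows downward; lengths in m; the calibration is good to about 2 mm. A picture is of the moment at which its call begins.
- robot.job_done(): hands the job in, once; it reports no verdict.
The state is a dict: "clock": time; "q": joint angles; "joint_vel": joint speeds; "joint_torque": joint torques, N m; "eef_pos": TCP position; "ee_rot": TCP orientation; "wrist_force": force on the tool from outside, world axes, zero at the start; "wrist_torque": the same for the moment, N m; "width": opening from 0.0 (shut) to 1.0 (fully open).
Only numpy, scipy, OpenCV 4.12 (cv2) and the standard library are available. Lean on these libraries where they do the work, as an engineer would, in place of code of your own. Each camera call takes 0.05 s, during which the arm holds its last target.

## Working session

There is one attempt and no reset: what is moved stays moved. The work goes in short steps, Python scripts to look and compute and a tool call to move; the robot and the scene stay as the last step left them, time stands still between calls to the robot, and variables do not carry over. Pictures are saved under pics/ and viewed, and the job is handed in when it is done.

Besides the shell and the picture viewer there is one more tool, called after "Emit:" in YAML: its name, and indented under it one key for each argument. send_rows: Moves the arm, as the interface text tells. Its arguments: {"type":"object","properties":{"motion":{"type":"array"},"fingers":{"type":"number"},"newtons":{"type":"number"}},"required":["motion"]}

```bash
ls; mkdir -p pics; python3 - <<'E'
from rig import read_state,get_image
import cv2,numpy as np
s=read_state()
print({k:np.round(v,4).tolist() for k,v in s.items()})
for n in("scene","top","wrist"):
    im=get_image(n); cv2.imwrite(f"pics/{n}0.png",im["frame"]); np.savez(f"pics/{n}0.npz",**im)
    print(n,im["fx"],im["fy"],im["cx"],im["cy"],np.round(im["R"],3).tolist(),np.round(im["t"],3).tolist())
E
```

```text
pics
{'clock': 0.0, 'q': [1.0596, 0.3134, 1.4984, -0.0, 1.331, -0.2234], 'joint_vel': [-0.0013, 0.0007, -0.0003, -0.0018, -0.0001, -0.0003], 'joint_torque': [0.0007, -40.2207, -25.2277, 0.0695, 0.0352, -0.0001], 'eef_pos': [0.1489, 0.5032, 0.2572], 'ee_rot': [[-0.9589, 0.2839, -0.0006], [0.2839, 0.9589, -0.0011], [0.0003, -0.0012, -1.0]], 'wrist_force': [0.0684, 0.7942, 0.4186], 'wrist_torque': [0.0053, 0.0311, 0.0171], 'width': 1.0005}
scene 494.59175494202714 494.59175494202714 311.7895332334416 199.3180802629696 [[-0.803, 0.595, -0.013], [0.474, 0.626, -0.62], [-0.361, -0.504, -0.785]] [0.407, -0.221, 1.42]
top 514.8129143437608 514.8129143437608 321.38002471326035 194.81248411038428 [[-0.015, -1.0, 0.014], [-0.993, 0.013, -0.116], [0.115, -0.015, -0.993]] [0.038, 0.56, 1.154]
wrist 289.693377742441 289.693377742441 314.4693987151457 198.26031583381817 [[0.284, 0.959, -0.002], [0.925, -0.273, 0.265], [0.254, -0.077, -0.964]] [-0.525, -0.036, 0.389]
```

View pics/scene0.png

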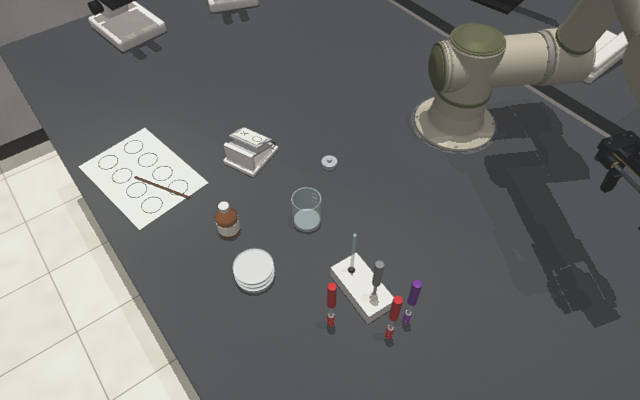

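View pics/top0.png

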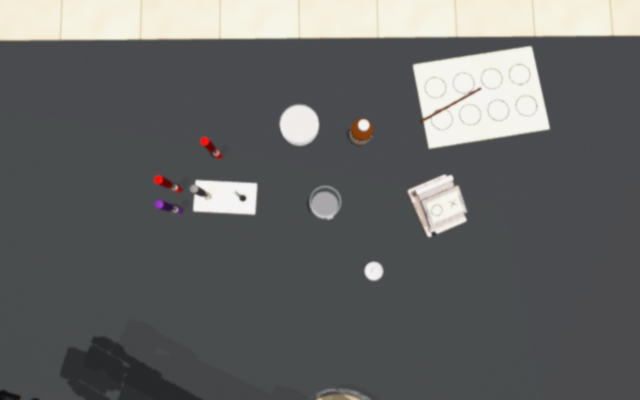

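View pics/wrist0.png

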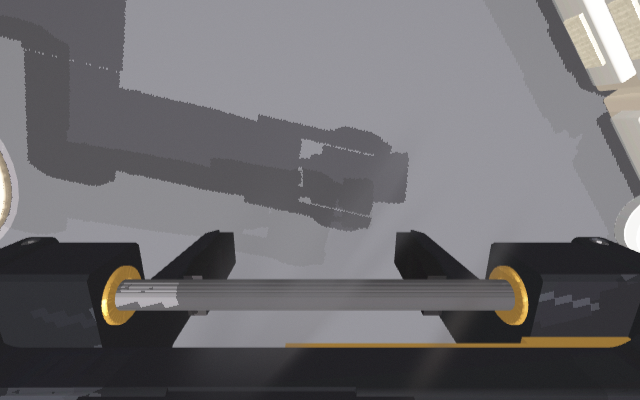

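The top view shows the white rack at (193-257, 180-214). The grey-handled brush is in its left hole, with its handle top near (195,188), and the thin rod is at (240,197). The beaker is at (325,203) and the stage at (438,205). The look-alikes are red at (205,142) and (160,181), and purple at (160,205). I'll enlarge these to confirm.

```bash
python3 - <<'E'
import cv2,numpy as np
t=cv2.imread("pics/top0.png"); s=cv2.imread("pics/scene0.png")
def c(im,x,y,w,h,k): return cv2.resize(im[y:y+h,x:x+w],None,fx=k,fy=k,interpolation=cv2.INTER_CUBIC)
a=c(t,145,130,130,95,6);cv2.imwrite("pics/c1.png",a)
cv2.imwrite("pics/c2.png",c(s,310,220,130,125,4.6))
cv2.imwrite("pics/c3.png",c(t,300,165,180,80,4.4))
cv2.imwrite("pics/c4.png",c(s,210,115,125,120,4.6))
E
```

```text
(no output)
```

View pics/c1.png

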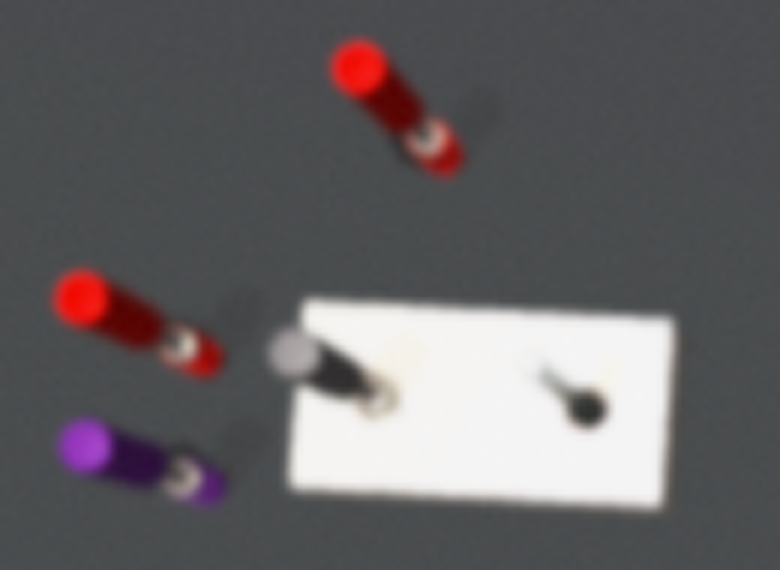

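View pics/c2.png

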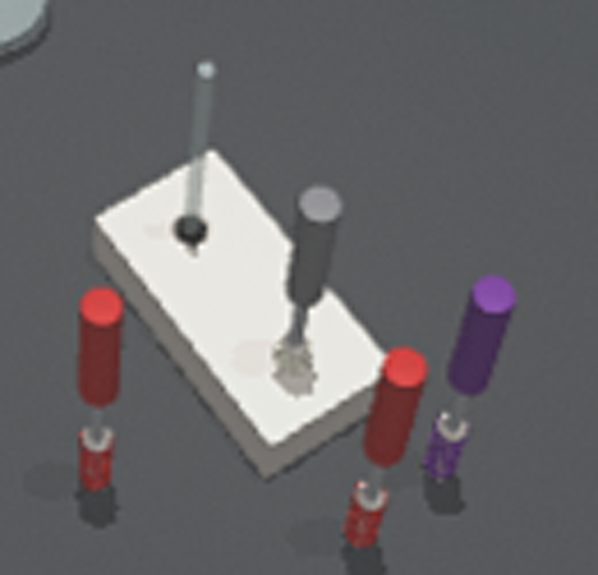

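View pics/c3.png

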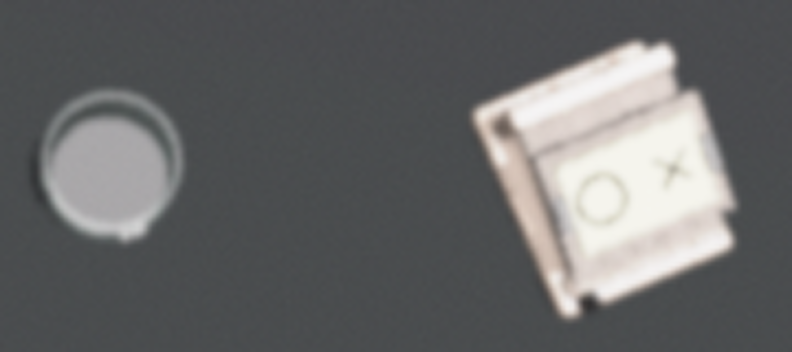

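View pics/c4.png

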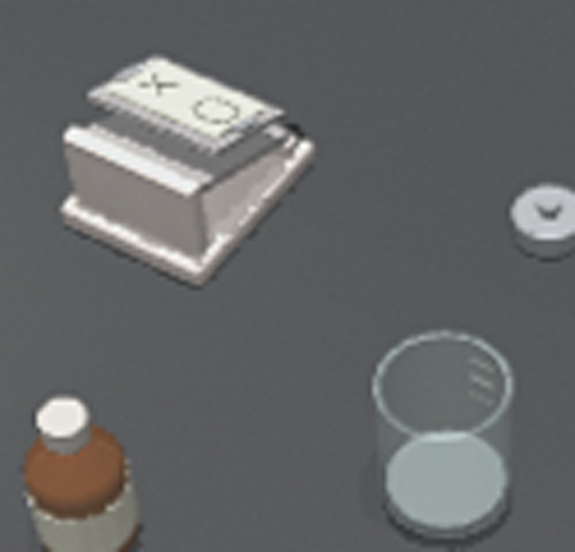

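The enlarged crops confirm that the grey-handled brush with the pale bristles is in the rack's +y hole (its left end in the top view). The rod is in the other hole, and the red and purple ones stand on the bench. The ring is left of the X in the top view. Next I'll triangulate.

```bash
cat > h.py <<'E'
import numpy as np,cv2
class Cam:
    def __init__(s,d): s.R=np.array(d["R"]);s.t=np.array(d["t"]);s.f=float(d["fx"]);s.c=np.array([float(d["cx"]),float(d["cy"])]);s.C=-s.R.T@s.t
    def ray(s,p):
        d=np.r_[(np.array(p)-s.c)/s.f,1]; d=s.R.T@d; return d/np.linalg.norm(d)
    def onz(s,p,z):
        d=s.ray(p); return s.C+d*(z-s.C[2])/d[2]
    def proj(s,X):
        q=s.R@np.array(X)+s.t; return s.c+s.f*q[:2]/q[2]
def tri(cs,ps):
    A=np.zeros((3,3));b=np.zeros(3);L=[]
    for c,p in zip(cs,ps):
        d=c.ray(p);P=np.eye(3)-np.outer(d,d);A+=P;b+=P@c.C
    X=np.linalg.solve(A,b)
    r=[np.linalg.norm((np.eye(3)-np.outer(c.ray(p),c.ray(p)))@(X-c.C)) for c,p in zip(cs,ps)]
    return X,max(r)
def load(n): return Cam(np.load(f"pics/{n}.npz"))
E
python3 - <<'E'
from h import *
T=load("top0");S=load("scene0")
print("cams",T.C.round(3),S.C.round(3))
c=lambda p,o,k:(np.array(p)+.5)/k-.5+np.array(o)
c1=lambda *p:c(p,(145,130),6);c2=lambda *p:c(p,(310,220),4.6);c3=lambda *p:c(p,(300,165),4.4);c4=lambda *p:c(p,(210,115),4.6)
def P(n,a,b):
    X,r=tri([T,S],[a,b]);print(n,X.round(4),"res",round(r,4))
    return X
P("handle top",c1(293,353),c2(320,205)); print(T.onz(c1(293,353),.17).round(4),S.onz(c2(320,205),.17).round(4))
ring=P("ring",c3(601,197),c4(216,110)); print(T.onz(c3(601,197),.07).round(4),S.onz(c4(216,110),.07).round(4))
x=P("X",c3(672,168),c4(157,84)); print(T.onz(c3(672,168),.07).round(4),S.onz(c4(157,84),.07).round(4))
P("beaker",c3(112,163),c4(443,385)); print(T.onz(c3(112,161),.085).round(4),S.onz(c4(443,385),.085).round(4),T.onz(c3(110,176),.005).round(4),S.onz(c4(446,480),.005).round(4))
k=np.array([T.onz(c1(*p),.035) for p in((302,300),(674,318),(662,508),(290,488))]);print("rack",k.round(4).tolist(),k.mean(0).round(4),np.linalg.norm(k[1]-k[0]),np.linalg.norm(k[2]-k[1]))
ks=np.array([S.onz(c2(*p),.035) for p in((214,151),(97,217),(272,445),(389,365))]);print("rackS",ks.round(4).tolist(),ks.mean(0).round(4))
ctr=k.mean(0);d=(k[0]+k[3]-k[1]-k[2]);d/=np.linalg.norm(d);print("hole",ctr+.04*d,ctr-.04*d)
P("red1 top",c1(358,67),c2(102,306));P("red2top",c1(82,298),c2(404,367));P("purp top",c1(86,446),c2(494,295))
P("rod top",c1(527,357),c2(206,70))
E
```

```text
cams [0.423 0.048 1.21 ] [0.945 0.611 0.983]
handle top [0.5611 0.292  0.1684] res 0.0003
[0.5607 0.2918 0.17  ] [0.5621 0.2924 0.17  ]
ring [ 0.5194 -0.2245  0.0697] res 0.0004
[ 0.5197 -0.2247  0.07  ] [ 0.5192 -0.2239  0.07  ]
X [ 0.5344 -0.2619  0.0699] res 0.0006
[ 0.5339 -0.2615  0.07  ] [ 0.5349 -0.2623  0.07  ]
beaker [0.5393 0.0229 0.0823] res 0.0003
[0.5398 0.0231 0.085 ] [0.5407 0.0245 0.085 ] [0.54   0.0225 0.005 ] [0.5414 0.0251 0.005 ]
rack [[0.599, 0.3203, 0.035], [0.5901, 0.1781, 0.035], [0.5172, 0.1826, 0.035], [0.5268, 0.3239, 0.035]] [0.5583 0.2512 0.035 ] 0.1424981496062556 0.07309857366738111
rackS [[0.5197, 0.1854, 0.035], [0.5882, 0.1803, 0.035], [0.5977, 0.3197, 0.035], [0.5294, 0.3219, 0.035]] [0.5588 0.2518 0.035 ]
hole [0.56085708 0.29112779 0.035     ] [0.55567629 0.21129572 0.035     ]
red1 top [0.6604 0.2725 0.1637] res 0.0001
red2top [0.5815 0.3653 0.1633] res 0.0
purp top [0.5307 0.3632 0.1627] res 0.0002
rod top [0.5578 0.2129 0.1714] res 0.0004
```

The checks hold up. The handle top is at z 0.168, and 0.170 is expected. The ring is at z 0.0697 against 0.070, and the ring-to-X distance is 40.3 mm against 40. The brush is upright in its hole. Next I'll refine the stage yaw and work out the first move.

```bash
cat >> h.py <<'E'
from scipy.spatial.transform import Rotation as Ro
def down(yaw_y_deg):
    a=np.radians(yaw_y_deg); y=np.array([np.cos(a),np.sin(a),0]);z=np.array([0,0,-1.]);return np.c_[np.cross(y,z),y,z]
def rel(p,R=None,s=None):
    from rig import read_state
    s=s or read_state(); R0=np.array(s["ee_rot"]);p0=np.array(s["eef_pos"])
    R=R0 if R is None else R
    print("shift cm",(100*R0.T@(np.array(p)-p0)).round(2).tolist(),"rotvec",Ro.from_matrix(R0.T@R).as_rotvec().round(4).tolist())
E
python3 - <<'E'
from h import *
rel([.561,.2915,.235],down(35))
T=load("top0");im=cv2.imread("pics/top0.png")
# glass plate mask: brightest, slightly yellowish region near ring
c=im[175:235,405:470].astype(int); m=((c.min(2)>225)).astype(np.uint8)
for th in (215,225,232):
    m=(c.min(2)>th).astype(np.uint8); n,l,st,ce=cv2.connectedComponentsWithStats(m); print(th,st[1:].tolist())
g=cv2.cvtColor(im,cv2.COLOR_BGR2GRAY)[175:235,405:470]
b=c[:,:,2]-c[:,:,0]
print("glass",im[211,446],im[205,462],"carrier",im[198,425])
m=((im[:,:,2].astype(int)-im[:,:,0]>8)&(im[:,:,0]>200)).astype(np.uint8); m[:, :405]=0;m[:175]=0;m[235:]=0
cv2.imwrite("pics/m.png",cv2.resize(m[170:240,400:475]*255,None,fx=6,fy=6))
cn=max(cv2.findContours(m,cv2.RETR_EXTERNAL,cv2.CHAIN_APPROX_NONE)[0],key=cv2.contourArea)
bx=cv2.boxPoints(cv2.minAreaRect(cn)); 
# glass corners on tilted plane thru ring
for it in range(1):
    n=np.array([-.317,-.127,.940]);r=np.array([.5194,-.2245,.07]);w=[]
    for p in bx: d=T.ray(p);w.append(T.C+d*(n@(r-T.C))/(n@d))
w=np.array(w);print(w.round(4).tolist(),[np.linalg.norm(w[i]-w[(i+1)%4]).round(4) for i in range(4)],w.mean(0).round(4))
for i in range(4):
    e=w[(i+1)%4]-w[i];print(np.degrees(np.arctan2(e[1],e[0])).round(1))
E
```

```text
shift cm [-45.52, -8.61, 2.23] rotvec [-0.0009, 0.0001, 0.6722]
215 [[10, 1, 37, 18, 237], [31, 4, 2, 1, 2], [5, 15, 1, 1, 1], [8, 14, 1, 1, 1], [22, 15, 37, 33, 655], [8, 24, 2, 3, 5], [28, 42, 32, 15, 143], [21, 52, 1, 3, 3], [23, 57, 3, 3, 6]]
225 [[12, 1, 35, 18, 190], [22, 16, 36, 32, 496], [8, 24, 1, 2, 2], [27, 31, 9, 9, 56], [31, 43, 29, 14, 104], [23, 58, 2, 2, 4]]
232 [[12, 2, 35, 16, 131], [23, 17, 34, 30, 376], [28, 32, 7, 7, 40], [32, 44, 28, 13, 63], [24, 59, 1, 1, 1]]
glass [237 244 245] [214 222 227] carrier [167 172 183]
[[0.5326, -0.1849, 0.0798], [0.5688, -0.2694, 0.0806], [0.5078, -0.3021, 0.0556], [0.4713, -0.2161, 0.0549]] [np.float64(0.092), np.float64(0.0736), np.float64(0.0934), np.float64(0.0732)] [ 0.5201 -0.2431  0.0677]
-66.8
-151.9
113.0
26.9
```

View pics/m.png

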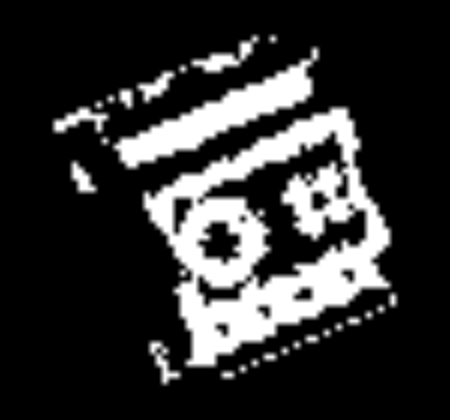

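The mask shows the plate, ring and X outlines. The plate's long edges lie at 113° and -67°, so the stage yaw is about 22.5°, consistent with the ring-to-X line at 21.9°. Now I'll move above the brush.

Emit:
send_rows:
  motion:
    - [-4,-0.8,0.3,0,0,0.07]
    - [-10,-1.9,0.6,0,0,0.15]
    - [-16.2,-3.1,0.9,0,0,0.25]
    - [-22.4,-4.2,1.2,0,0,0.34]
    - [-28.6,-5.4,1.5,0,0,0.43]
    - [-34.8,-6.6,1.8,0,0,0.52]
    - [-41,-7.7,2.0,0,0,0.61]
    - [-45.5,-8.6,2.2,0,0,0.672]
  fingers: 0.45
  newtons: 30

```text
clock: 1.15
eef_pos: [0.5628, 0.2902, 0.2351]
ee_rot: [[-0.571, 0.821, -0.001], [0.821, 0.571, -0.0], [0.0, -0.001, -1.0]]
wrist_force: [0.3, 0.8, 1.4]
width: 0.549
```

Emit:
send_rows:
  motion:
    - [0,0,0,0,0,0]

```text
clock: 1.27
eef_pos: [0.5629, 0.2896, 0.2343]
ee_rot: [[-0.57, 0.821, -0.001], [0.821, 0.57, -0.001], [0.0, -0.002, -1.0]]
wrist_force: [0.5, 0.7, -0.5]
width: 0.547
```

```bash
python3 - <<'E'
from h import *
from rig import *
s=read_state();print(s["eef_pos"],s["q"])
rel([.561,.2915,.135])
im=get_image("wrist");cv2.imwrite("pics/w1.png",im["frame"]);np.savez("pics/w1.npz",**im)
W=Cam(im);R=np.array(s["ee_rot"]);p=np.array(s["eef_pos"])
print("cam",W.C.round(4),"brush top expect",W.proj([.561,.2915,.17]),"rod",W.proj([.5578,.2129,.17]),"axis end",W.proj(p+R[:,2]*.065))
E
```

```text
[0.56293749 0.28963639 0.23426424] [ 2.90542750e-01  5.72769721e-01  1.17147395e+00 -3.04535673e-04
  1.39890220e+00 -3.16270913e-01]
shift cm [0.26, -0.04, 9.93] rotvec [0.0, 0.0, 0.0]
cam [0.5243 0.3463 0.3608] brush top expect [313.40285415 216.80950643] rod [250.47281174 295.66113229] axis end [314.02144922 220.01411959]
```

View pics/w1.png

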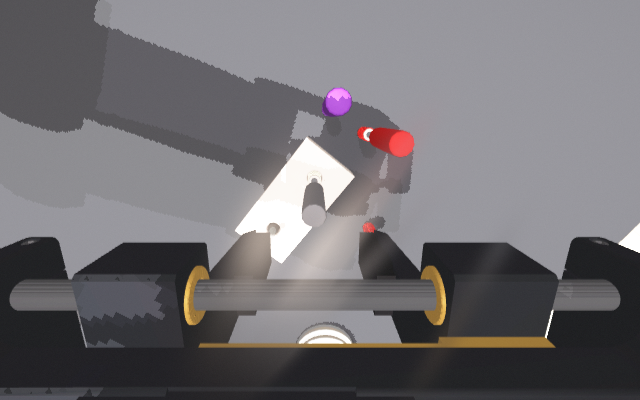

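The wrist view shows the grey handle top at (314,217), where the calibration puts it, between the fingers at (235-272) and (362-400). I'll descend 99 mm with a 2.6 mm x correction.

Emit:
send_rows:
  motion:
    - [0.25,0,0.7,0,0,0]
    - [0.25,0,2.5,0,0,0]
    - [0.25,0,5,0,0,0]
    - [0.25,0,7.5,0,0,0]
    - [0.25,0,9.3,0,0,0]
    - [0.25,0,9.9,0,0,0]
    - [0.25,0,9.9,0,0,0]

```text
clock: 2.2
eef_pos: [0.5594, 0.2941, 0.137]
ee_rot: [[-0.574, 0.819, 0.0], [0.819, 0.574, 0.0], [-0.0, 0.0, -1.0]]
wrist_force: [0.3, -0.3, 0.7]
width: 0.551
```

Emit:
send_rows:
  motion:
    - [0,0,0,0,0,0]
    - [0,0,0,0,0,0]
    - [0,0,0,0,0,0]
    - [0,0,0,0,0,0]
    - [0,0,0,0,0,0]
    - [0,0,0,0,0,0]
  fingers: 1
  newtons: 30

```text
clock: 2.95
eef_pos: [0.5595, 0.2938, 0.137]
ee_rot: [[-0.574, 0.819, 0.0], [0.819, 0.574, 0.0], [-0.0, 0.0, -1.0]]
wrist_force: [-0.6, -0.6, 2.5]
width: 0.193
```

```bash
python3 - <<'E'
from h import *
from rig import *
s=read_state();print(s["eef_pos"],s["width"]*88,s["wrist_force"])
im=get_image("wrist");cv2.imwrite("pics/w2.png",im["frame"])
E
```

```text
[0.5595369  0.29384229 0.13695165] 16.94106807835149 [-0.56510182 -0.6435056   2.5323426 ]
```

View pics/w2.png

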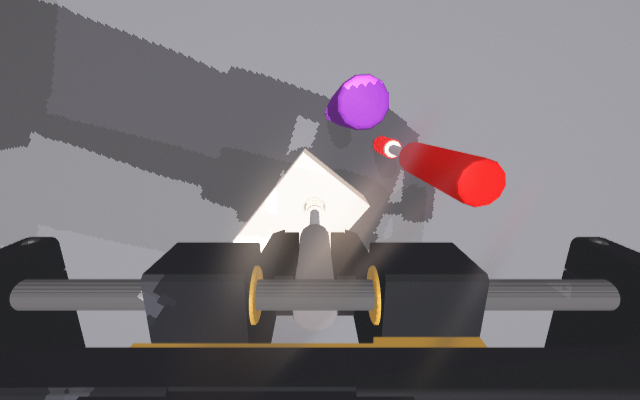

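The opening is 17 mm on the 18 mm handle, so the brush is gripped. The handle is between the pads at (315,250-320). Now I'll lift straight up.

Emit:
send_rows:
  motion:
    - [0,0,-0.5,0,0,0]
    - [0,0,-2,0,0,0]
    - [0,0,-4.5,0,0,0]
    - [0,0,-8,0,0,0]
    - [0,0,-12,0,0,0]
    - [0,0,-16,0,0,0]
    - [0,0,-18.6,0,0,0]
    - [0,0,-19.5,0,0,0]

```text
clock: 4.0
eef_pos: [0.5595, 0.2939, 0.334]
ee_rot: [[-0.574, 0.819, 0.003], [0.819, 0.574, 0.001], [-0.001, 0.003, -1.0]]
wrist_force: [0.2, -0.8, -0.6]
width: 0.197
```

```bash
python3 - <<'E'
from h import *
from rig import *
s=read_state();print(s["eef_pos"],s["width"]*88,s["wrist_force"])
def c(im,x,y,w,h,k): return cv2.resize(im[y:y+h,x:x+w],None,fx=k,fy=k,interpolation=cv2.INTER_CUBIC)
for n in("scene","top"):
    im=get_image(n);cv2.imwrite(f"pics/{n}3.png",im["frame"]);np.savez(f"pics/{n}3.npz",**im)
    C=Cam(im);R=np.array(s["ee_rot"]);p=np.array(s["eef_pos"]);print(n,C.proj(p),C.proj(p+R[:,2]*.132))
    u=C.proj(p+R[:,2]*.08).astype(int)-60
    print(u);cv2.imwrite(f"pics/{n}3c.png",c(im["frame"],max(u[0],0),max(u[1],0),120,120,5))
rel([.540,.0238,.33])
E
```

```text
[0.55954721 0.29390844 0.33398815] 17.34325633823506 [ 0.18405196 -0.83950036 -0.55447773]
scene [390.44072336 212.11664078] [382.29270023 255.1948762 ]
[325 179]
top [169.86160352 176.85563556] [188.49168651 186.73072646]
[121 123]
shift cm [-21.0, -17.09, 0.22] rotvec [0.0, 0.0, 0.0]
```

View pics/scene3c.png

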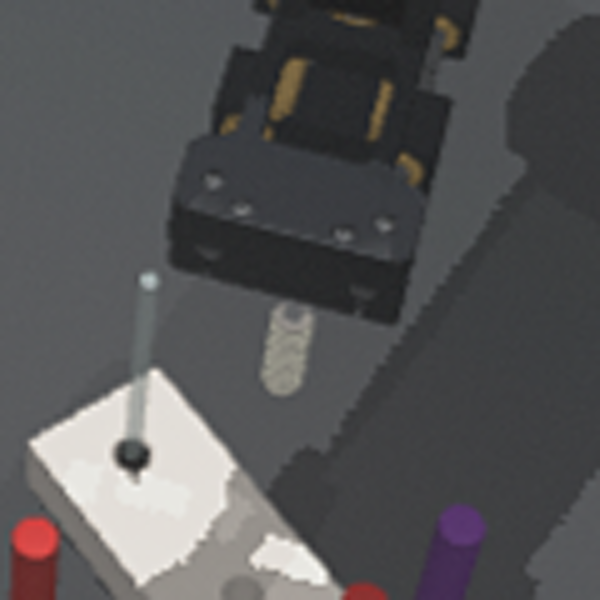

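View pics/top3c.png

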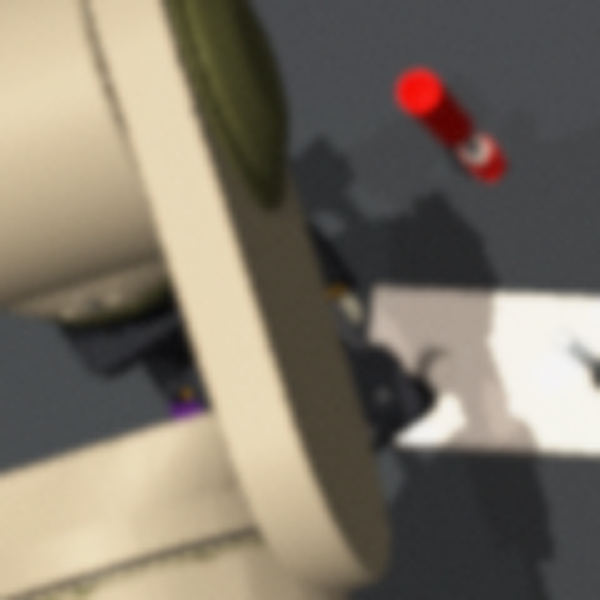

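The scene crop shows the bristle end at about full-image (381,255), against (382.3,255.2) predicted on the tool axis. The brush is therefore straight in the jaws, about 2.7 mm off towards tool -x, which matches the grasp offset. Next I'll go over the beaker, keeping the tip above the rod.

Emit:
send_rows:
  motion:
    - [-2,-1.65,0,0,0,0]
    - [-5.5,-4.5,0,0,0,0]
    - [-9.5,-7.8,0,0,0,0]
    - [-13.5,-11.1,1,0,0,0]
    - [-17,-14,3.5,0,0,0]
    - [-19.6,-16.2,6,0,0,0]
    - [-20.7,-17.1,7.5,0,0,0]
    - [-20.7,-17.1,7.5,0,0,0]

```text
clock: 5.1
eef_pos: [0.5378, 0.0262, 0.2557]
ee_rot: [[-0.573, 0.82, -0.002], [0.82, 0.573, 0.001], [0.002, -0.002, -1.0]]
wrist_force: [-0.1, 0.1, 0.8]
width: 0.194
```

Emit:
send_rows:
  motion:
    - [0,0,0,0,0,0]
    - [0,0,0,0,0,0]

```text
clock: 5.35
eef_pos: [0.5385, 0.0272, 0.2574]
ee_rot: [[-0.575, 0.818, 0.001], [0.818, 0.575, -0.0], [-0.001, 0.001, -1.0]]
wrist_force: [0.2, -0.8, -1.2]
width: 0.197
```

```bash
python3 - <<'E'
from h import *
from rig import *
s=read_state();print(s["eef_pos"],s["width"]*88,s["wrist_force"])
def c(im,x,y,w,h,k): return cv2.resize(im[y:y+h,x:x+w],None,fx=k,fy=k,interpolation=cv2.INTER_CUBIC)
R=np.array(s["ee_rot"]);p=np.array(s["eef_pos"]); tip=p+R@[-.0027,0,.132];print("tip",tip)
for n in("scene","top"):
    im=get_image(n);cv2.imwrite(f"pics/{n}4.png",im["frame"]);np.savez(f"pics/{n}4.npz",**im)
    C=Cam(im);print(n,C.proj(tip))
    u=C.proj(tip).astype(int)-60
    print(u);cv2.imwrite(f"pics/{n}4c.png",c(im["frame"],max(u[0],0),max(u[1],0),120,120,5))
rel([.5385,.026,.33])
E
```

```text
[0.53845701 0.02715537 0.25743423] 17.296506656474783 [ 0.20253946 -0.8240663  -1.21304785]
tip [0.5401814  0.02493558 0.12543655]
scene [305.822027   187.17953147]
[245 127]
top [324.58482606 199.06530829]
[264 139]
shift cm [-0.09, -0.03, -7.28] rotvec [0.0, 0.0, 0.0]
```

View pics/scene4c.png

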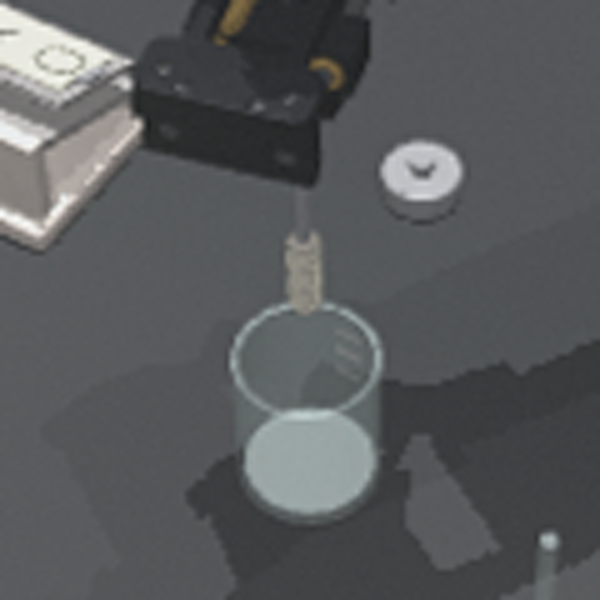

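View pics/top4c.png

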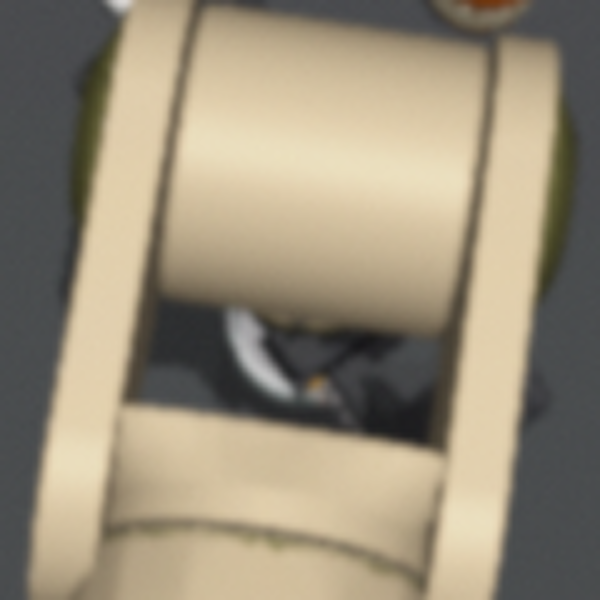

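The bristle end is at about (305.6,188), against (305.8,187.2) predicted, and it is centred over the mouth. I'll go down and stroke.

Emit:
send_rows:
  motion:
    - [0,0,1,0,0,0]
    - [0,0,3,0,0,0]
    - [0,0,5.5,0,0,0]
    - [0,0,8,0,0,0]
    - [0,0,10,0,0,0]
    - [0,0,11.2,0,0,0]
    - [0,0,11.4,0,0,0]
    - [0,0,11.4,0,0,0]

```text
clock: 6.45
eef_pos: [0.5384, 0.0262, 0.1432]
ee_rot: [[-0.574, 0.819, 0.001], [0.819, 0.574, -0.0], [-0.001, 0.001, -1.0]]
wrist_force: [-0.3, 0.5, -0.3]
width: 0.199
```

```bash
python3 - <<'E'
from h import *
from rig import *
s=read_state();print(s["eef_pos"],s["width"]*88,s["wrist_force"])
def c(im,x,y,w,h,k): return cv2.resize(im[y:y+h,x:x+w],None,fx=k,fy=k,interpolation=cv2.INTER_CUBIC)
R=np.array(s["ee_rot"]);p=np.array(s["eef_pos"]); tip=p+R@[-.0027,0,.132];print("tip",tip)
im=get_image("scene");C=Cam(im);print(C.proj(tip));cv2.imwrite("pics/scene5c.png",c(im["frame"],245,127,120,120,5))
E
```

```text
[0.53842797 0.02618244 0.14319133] 17.537521189143803 [-0.30581036  0.48424525 -0.3230334 ]
tip [0.54008916 0.02395183 0.01119302]
[306.65236774 216.88759136]
```

View pics/scene5c.png

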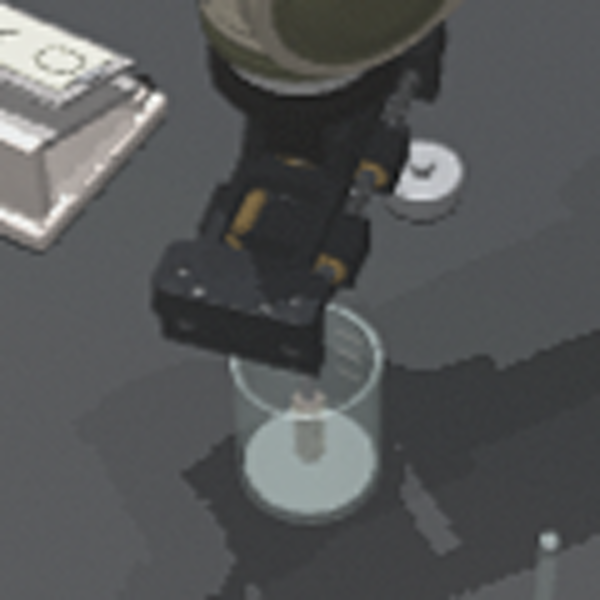

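The bristle end, at crop (309,460), is centred just above the beaker floor. The beaker hasn't moved and there is no contact force. Now the strokes.

Emit:
send_rows:
  motion:
    - [0,0,-1,0,0,0]
    - [0,0,-3,0,0,0]
    - [0,0,-5,0,0,0]
    - [0,0,-6.1,0,0,0]
    - [0,0,-6.3,0,0,0]
    - [0,0,-6.3,0,0,0]

```text
clock: 7.25
eef_pos: [0.538, 0.0262, 0.2054]
ee_rot: [[-0.574, 0.819, -0.001], [0.819, 0.574, 0.0], [0.0, -0.0, -1.0]]
wrist_force: [0.2, 0.5, -0.1]
width: 0.194
```

Emit:
send_rows:
  motion:
    - [0,0,1,0,0,0]
    - [0,0,3,0,0,0]
    - [0,0,5,0,0,0]
    - [0,0,6.2,0,0,0]
    - [0,0,6.4,0,0,0]
    - [0,0,6.4,0,0,0]

```text
clock: 8.0
eef_pos: [0.5384, 0.0262, 0.142]
ee_rot: [[-0.574, 0.819, 0.0], [0.819, 0.574, -0.0], [-0.0, 0.0, -1.0]]
wrist_force: [0.4, -0.7, 0.3]
width: 0.193
```

Emit:
send_rows:
  motion:
    - [0,0,-1,0,0,0]
    - [0,0,-3,0,0,0]
    - [0,0,-5,0,0,0]
    - [0,0,-6.2,0,0,0]
    - [0,0,-6.4,0,0,0]
    - [0,0,-6.4,0,0,0]

```text
clock: 8.75
eef_pos: [0.538, 0.0262, 0.2054]
ee_rot: [[-0.574, 0.819, -0.001], [0.819, 0.574, 0.0], [0.0, -0.0, -1.0]]
wrist_force: [0.0, 0.0, 0.1]
width: 0.196
```

Emit:
send_rows:
  motion:
    - [0,0,1,0,0,0]
    - [0,0,3,0,0,0]
    - [0,0,5,0,0,0]
    - [0,0,6.2,0,0,0]
    - [0,0,6.4,0,0,0]
    - [0,0,6.4,0,0,0]

```text
clock: 9.5
eef_pos: [0.5384, 0.0262, 0.142]
ee_rot: [[-0.574, 0.819, 0.0], [0.819, 0.574, -0.0], [-0.0, 0.0, -1.0]]
wrist_force: [-0.1, -0.8, -0.2]
width: 0.196
```

Emit:
send_rows:
  motion:
    - [0,0,-1,0,0,0]
    - [0,0,-3,0,0,0]
    - [0,0,-5,0,0,0]
    - [0,0,-6.2,0,0,0]
    - [0,0,-6.4,0,0,0]
    - [0,0,-6.4,0,0,0]

```text
clock: 10.25
eef_pos: [0.538, 0.0262, 0.2054]
ee_rot: [[-0.574, 0.819, -0.001], [0.819, 0.574, 0.0], [0.0, -0.0, -1.0]]
wrist_force: [-0.6, -0.2, -0.4]
width: 0.192
```

Three full strokes are done, with the tip going between about 10 mm and 73.5 mm. Now the standoff pose above the ring, square to the plate.

```bash
cat >> h.py <<'E'
OFF=np.array([-.0027,0,.132])
def stagepose(h,ring=(.5194,-.2245,.07),yaw=22.5,R0=None):
    a=np.radians(yaw);n=np.array([-np.sin(np.radians(20))*np.cos(a),-np.sin(np.radians(20))*np.sin(a),np.cos(np.radians(20))])
    z=-n; q=np.cross(R0[:,2],z);s=np.linalg.norm(q)
    R=Ro.from_rotvec(q/s*np.arctan2(s,R0[:,2]@z)).as_matrix()@R0 if s>1e-9 else R0
    return np.array(ring)+n*h-R@OFF,R,n
E
python3 - <<'E'
from h import *
from rig import *
s=read_state();print(s["q"])
p,R,n=stagepose(.05,R0=down(35));print(p,R.round(3),n);rel(p,R)
E
```

```text
[-1.68938424e-01  3.88324439e-01  1.53337481e+00  9.11461211e-06
  1.22047204e+00 -7.79905489e-01]
[ 0.46037456 -0.24609595  0.24082418] [[-0.562  0.765  0.316]
 [ 0.824  0.551  0.131]
 [-0.074  0.334 -0.94 ]] [-0.31598541 -0.13088544  0.93969262]
shift cm [-17.85, -21.98, -3.54] rotvec [-0.3412, -0.076, 0.0]
```

Emit:
send_rows:
  motion:
    - [0,0,-2,0,0,0]
    - [0,0,-6,0,0,0]
    - [-2,-2.5,-7,0,0,0]
    - [-5,-6.2,-7,-0.05,-0.011,0]
    - [-8.5,-10.5,-6.5,-0.12,-0.027,0]
    - [-12,-14.8,-5.5,-0.2,-0.045,0]
    - [-15,-18.5,-4.5,-0.28,-0.062,0]
    - [-17,-21,-3.8,-0.33,-0.074,0]

```text
clock: 11.25
eef_pos: [0.4625, -0.2353, 0.2427]
ee_rot: [[-0.56, 0.769, 0.308], [0.825, 0.551, 0.127], [-0.072, 0.325, -0.943]]
wrist_force: [0.2, -0.4, -1.0]
width: 0.194
```

```bash
python3 - <<'E'
from h import *
p,R,n=stagepose(.04,R0=down(35));rel(p,R)
E
```

```text
shift cm [-0.76, -0.81, 0.97] rotvec [-0.0094, -0.0014, -0.0021]
```

Emit:
send_rows:
  motion:
    - [-0.4,-0.4,0.5,-0.009,-0.001,-0.002]
    - [-0.75,-0.8,1,-0.009,-0.001,-0.002]
    - [-0.75,-0.8,1,-0.009,-0.001,-0.002]
    - [-0.75,-0.8,1,-0.009,-0.001,-0.002]
    - [-0.75,-0.8,1,-0.009,-0.001,-0.002]

```text
clock: 11.88
eef_pos: [0.4651, -0.2423, 0.2325]
ee_rot: [[-0.564, 0.763, 0.314], [0.822, 0.554, 0.13], [-0.075, 0.332, -0.94]]
wrist_force: [0.2, -0.3, 0.0]
width: 0.197
```

```bash
python3 - <<'E'
from h import *
from rig import *
s=read_state();print(s["eef_pos"],np.array(s["ee_rot"]).round(4).tolist(),s["wrist_force"])
def c(im,x,y,w,h,k): return cv2.resize(im[y:y+h,x:x+w],None,fx=k,fy=k,interpolation=cv2.INTER_CUBIC)
R=np.array(s["ee_rot"]);p=np.array(s["eef_pos"]); tip=p+R@OFF;print("tip",tip)
P,RR,n=stagepose(.04,R0=down(35));rel(P,RR)
print("tilt err deg",np.degrees(np.arccos(-R[:,2]@n)))
for nm,o in(("scene",(195,85)),("top",(400,160)),("wrist",None)):
    im=get_image(nm);np.savez(f"pics/{nm}6.npz",**im);C=Cam(im);print(nm,C.proj(tip),C.proj(tip+.09*n),C.proj([.5194,-.2245,.07]))
    cv2.imwrite(f"pics/{nm}6c.png",c(im["frame"],*o,120,100,6) if o else im["frame"])
E
```

```text
[ 0.46512381 -0.2423419   0.23251799] [[-0.5642, 0.7634, 0.3144], [0.8222, 0.554, 0.1304], [-0.0746, 0.332, -0.9403]] [ 0.2236455  -0.26008717  0.02988046]
tip [ 0.50814163 -0.22735183  0.10859844]
shift cm [-0.1, -0.29, 0.02] rotvec [-0.0017, -0.0005, 0.0033]
tilt err deg 0.10421026756322906
scene [257.99620199 125.11261144] [261.780455    92.25890018] [256.4019999  138.42767812]
top [441.86686887 213.13867466] [458.88551839 223.93943321] [436.11794297 209.50795503]
wrist [314.6224573  198.27377156] [314.37537584 236.39741245] [312.13090985 189.22595826]
```

View pics/scene6c.png

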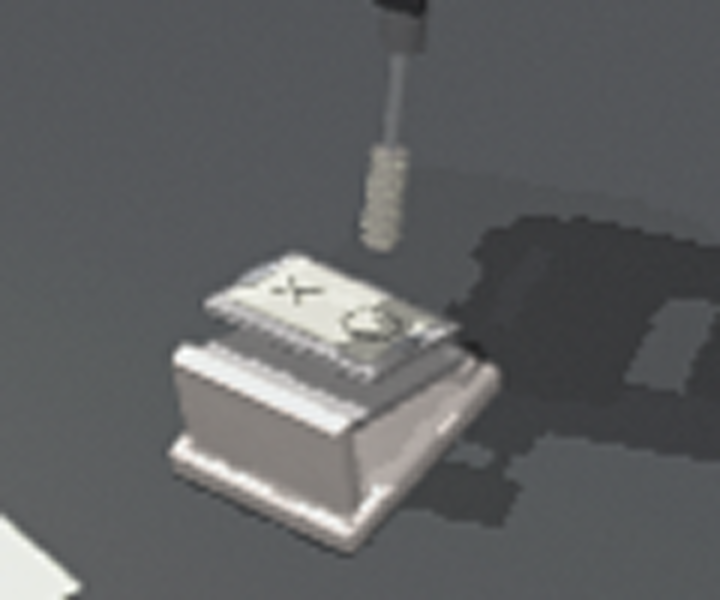

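View pics/top6c.png

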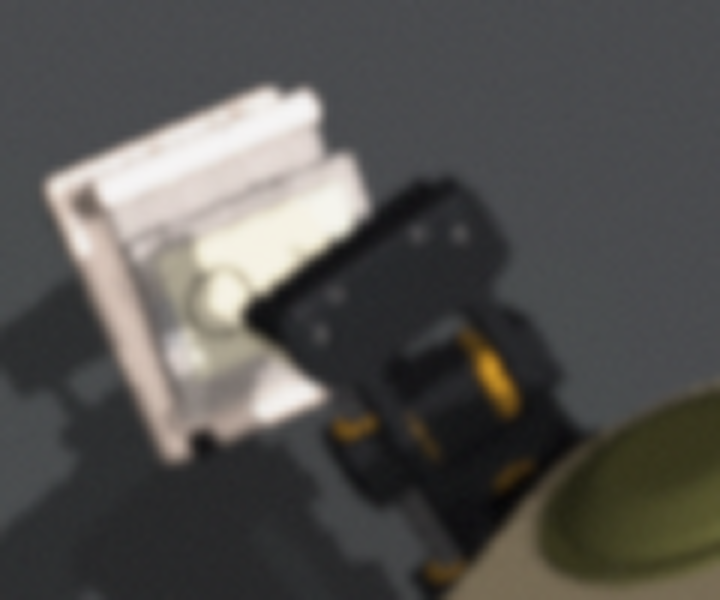

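View pics/wrist6c.png

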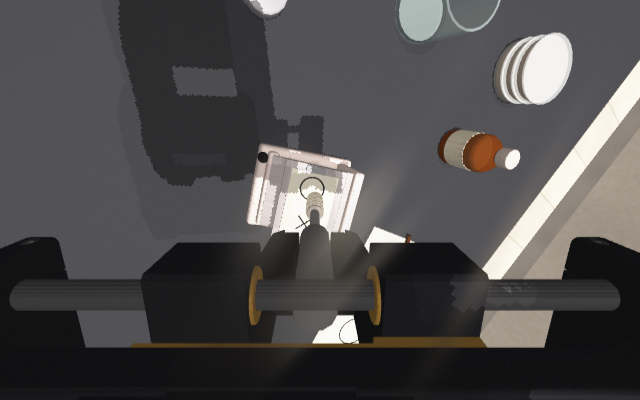

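In the wrist view the ring is at about (312,187) and the bristle end is near (315,198). I'll enlarge it to compare the tip and ring precisely.

```bash
python3 - <<'E'
from h import *
for nm,(x,y,w,h,k) in(("wrist",(280,165,70,75,8)),("top",(415,190,50,40,14)),("scene",(230,115,60,45,12))):
    f=np.load(f"pics/{nm}6.npz")["frame"]
    cv2.imwrite(f"pics/{nm}6z.png",cv2.resize(f[y:y+h,x:x+w],None,fx=k,fy=k,interpolation=cv2.INTER_CUBIC))
E
```

```text
(no output)
```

View pics/wrist6z.png

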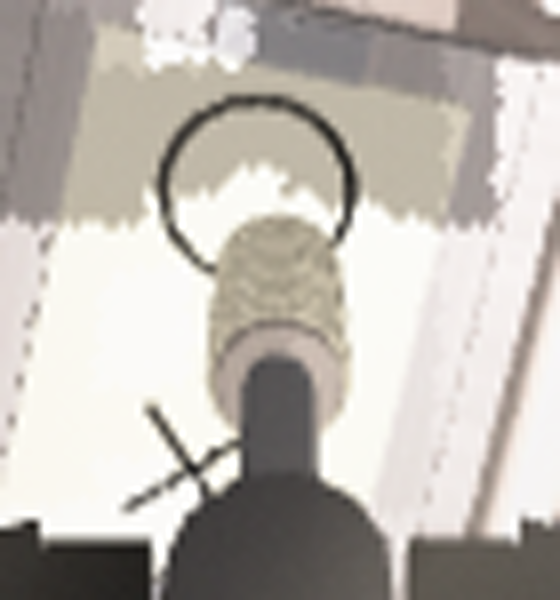

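View pics/top6z.png

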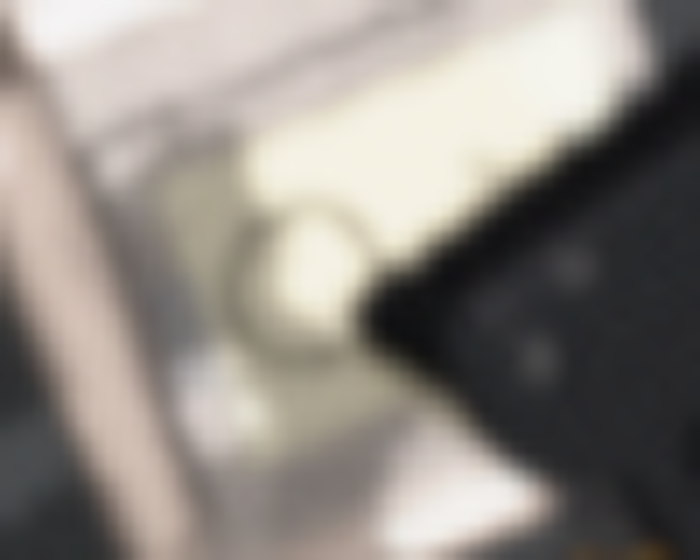

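View pics/scene6z.png

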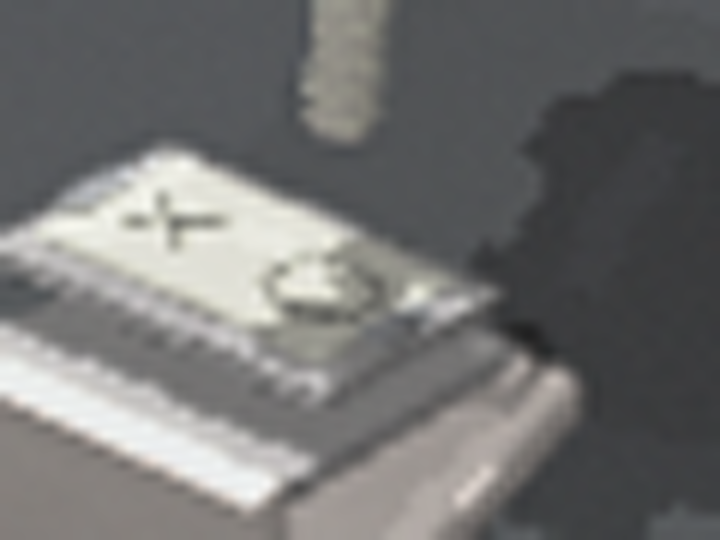

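The wrist crop puts the ring centre at about (311.8,188.5), against (312.1,189.2) predicted, and the bristle axis at x≈314.3 against 314.6. Both agree to within 1 mm. I'll come down 30 mm along the tool axis and re-read before correcting sideways.

Emit:
send_rows:
  motion:
    - [0,0,0.5,0,0,0]
    - [0,0,1.5,0,0,0]
    - [0,0,2.5,0,0,0]
    - [0,0,3,0,0,0]
    - [0,0,3,0,0,0]
    - [0,0,3,0,0,0]
    - [0,0,3,0,0,0]
    - [0,0,3,0,0,0]

```text
clock: 13.02
eef_pos: [0.4743, -0.239, 0.2042]
ee_rot: [[-0.563, 0.764, 0.314], [0.823, 0.553, 0.13], [-0.075, 0.332, -0.94]]
wrist_force: [-0.1, 0.2, -0.7]
width: 0.194
```

```bash
python3 - <<'E'
from h import *
from rig import *
s=read_state()
R=np.array(s["ee_rot"]);p=np.array(s["eef_pos"]); tip=p+R@OFF;print("tip",tip,s["wrist_force"])
P,RR,n=stagepose(0,R0=down(35));rel(P,RR)
print("height over ring",n@(tip-[.5194,-.2245,.07]),"tilt",np.degrees(np.arccos(-R[:,2]@n)))
for nm,(x,y,w,h,k) in(("wrist",(280,165,70,75,8)),("scene",(220,95,80,65,9))):
    im=get_image(nm);C=Cam(im);f=im["frame"];print(nm,C.proj(tip),C.proj([.5194,-.2245,.07]))
    cv2.imwrite(f"pics/{nm}7z.png",cv2.resize(f[y:y+h,x:x+w],None,fx=k,fy=k,interpolation=cv2.INTER_CUBIC))
E
```

```text
tip [ 0.51728636 -0.2240637   0.08027501] [-0.14681021  0.15863023 -0.72759185]
shift cm [-0.07, -0.23, 1.03] rotvec [-0.0018, -0.0003, 0.0023]
height over ring 0.010266121986586559 tilt 0.10240333473214645
wrist [314.32168776 198.38881661] [312.20901325 196.33124484]
scene [256.78177252 135.33668547] [256.4019999  138.42767812]
```

View pics/wrist7z.png

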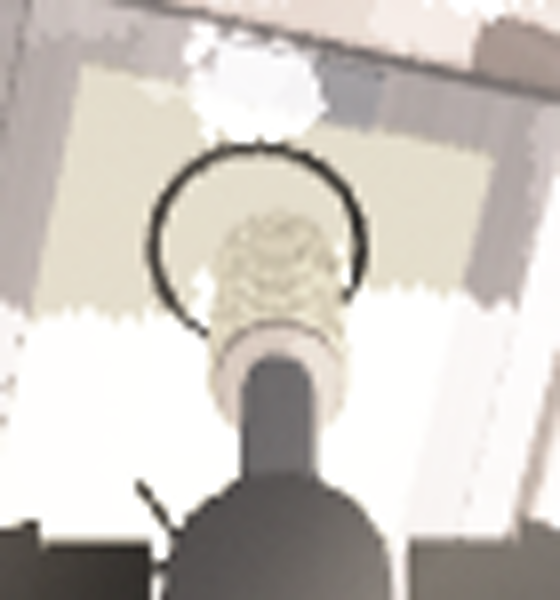

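View pics/scene7z.png

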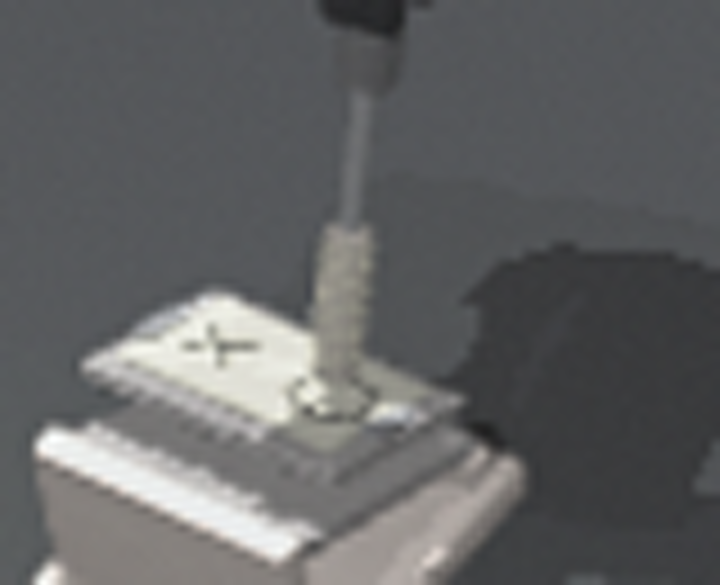

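The wrist crop puts the ring centre at about (311.8,195.8) and the bristle axis at x≈314.2. That is a 2-2.5 mm offset along tool y, the same as the computed -0.23 cm. I'll correct it and go to about 3 mm off the plate.

Emit:
send_rows:
  motion:
    - [-0.07,-0.25,0,-0.002,0,0]
    - [-0.07,-0.25,0,-0.002,0,0]
    - [-0.07,-0.25,0.3,-0.002,0,0]
    - [-0.07,-0.25,0.6,-0.002,0,0]
    - [-0.07,-0.25,0.7,-0.002,0,0]
    - [-0.07,-0.25,0.7,-0.002,0,0]
    - [-0.07,-0.25,0.7,-0.002,0,0]
    - [-0.07,-0.25,0.7,-0.002,0,0]

```text
clock: 14.12
eef_pos: [0.475, -0.24, 0.1968]
ee_rot: [[-0.563, 0.763, 0.316], [0.823, 0.553, 0.131], [-0.074, 0.334, -0.94]]
wrist_force: [-0.2, 0.2, -0.7]
width: 0.197
```

```bash
python3 - <<'E'
from h import *
from rig import *
s=read_state()
R=np.array(s["ee_rot"]);p=np.array(s["eef_pos"]); tip=p+R@OFF;print("tip",tip,s["wrist_force"])
P,RR,n=stagepose(0,R0=down(35));rel(P,RR)
print("height over ring",n@(tip-[.5194,-.2245,.07]),"tilt",np.degrees(np.arccos(-R[:,2]@n)),"Fn",n@s["wrist_force"])
for nm,(x,y,w,h,k) in(("wrist",(280,165,70,75,8)),("scene",(220,95,80,65,9))):
    im=get_image(nm);C=Cam(im);f=im["frame"];print(nm,C.proj(tip),C.proj([.5194,-.2245,.07]))
    cv2.imwrite(f"pics/{nm}8z.png",cv2.resize(f[y:y+h,x:x+w],None,fx=k,fy=k,interpolation=cv2.INTER_CUBIC))
E
```

```text
tip [ 0.51817452 -0.22489175  0.07291797] [-0.16912592  0.232551   -0.66438695]
shift cm [-0.01, 0.02, 0.32] rotvec [0.0002, -0.0005, 0.0023]
height over ring 0.0031805056058223447 tilt 0.029744158706463242 Fn -0.6013157295303175
wrist [314.34488211 198.402379  ] [314.53761392 197.65451045]
scene [256.60509918 137.33941429] [256.4019999  138.42767812]
```

View pics/wrist8z.png

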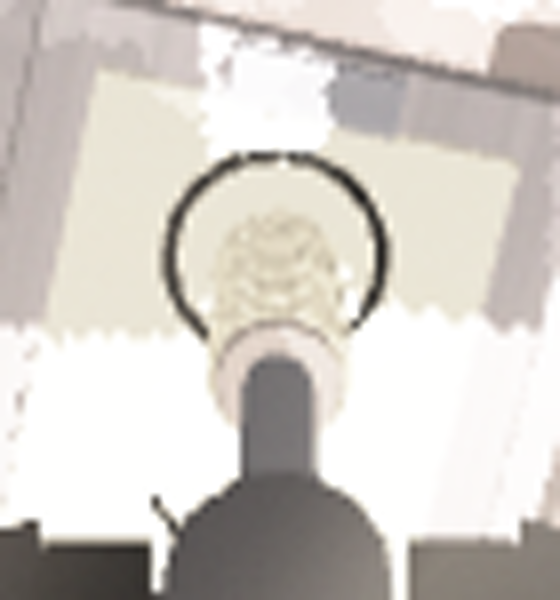

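View pics/scene8z.png

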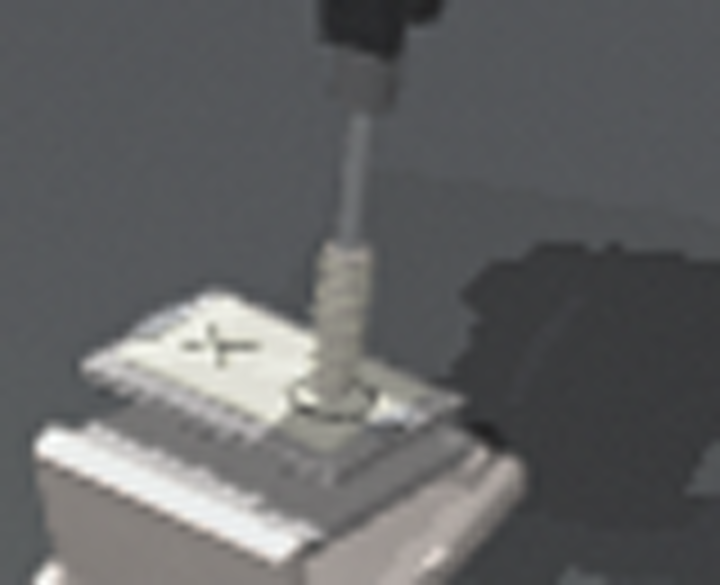

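The bristle tip is now centred in the ring, 3 mm off. Next I'll average the force baseline, then press in steps and measure the force each time.

```bash
cat > f.py <<'E'
from h import *
from rig import *
F=[];P=[]
for i in range(12):
    s=read_state();F.append(s["wrist_force"]);P.append(s["eef_pos"]);im=get_image("wrist")
F=np.array(F);P=np.array(P);R=np.array(s["ee_rot"]);_,RR,n=stagepose(0,R0=down(35))
tip=P.mean(0)+R@OFF;d=tip-[.5194,-.2245,.07]
print("clock",s["clock"],"F",F.mean(0).round(3),"Fn",(F@n).mean().round(3),"+-",((F@n).std()/12**.5).round(3),"h mm",(1e3*n@d).round(2),"hspread",np.ptp(1e3*P@n).round(2),"lat mm",(1e3*(R.T@d)[:2]).round(2),"tilt",np.degrees(np.arccos(-R[:,2]@n)).round(2),"w",s["width"]*88)
E
python3 f.py
```

```text
clock 14.775 F [ 0.087  0.013 -0.642] Fn -0.633 +- 0.165 h mm 3.13 hspread 0.06 lat mm [ 0.2 -0.2] tilt 0.04 w 17.390938781842824
```

Emit:
send_rows:
  motion:
    - [0,0,0.2,0,0,0]
    - [0,0,0.4,0,0,0]
    - [0,0,0.5,0,0,0]
    - [0,0,0.5,0,0,0]
    - [0,0,0.5,0,0,0]

```text
clock: 15.45
eef_pos: [0.4765, -0.2394, 0.1921]
ee_rot: [[-0.563, 0.763, 0.316], [0.823, 0.553, 0.131], [-0.074, 0.334, -0.94]]
wrist_force: [-1.1, -0.3, 0.2]
width: 0.192
```

```bash
python3 f.py
```

```text
clock 16.0 F [-0.569 -0.223  1.259] Fn 1.392 +- 0.182 h mm -1.85 hspread 0.08 lat mm [ 0.18 -0.2 ] tilt 0.04 w 17.105233195926463
```

The normal force rose by 2.0 N at 1.85 mm below the measured ring height, which means the plate is about 2.8 mm in. I'll press another 2.5 mm and average again.

Emit:
send_rows:
  motion:
    - [0,0,0.1,0,0,0]
    - [0,0,0.2,0,0,0]
    - [0,0,0.25,0,0,0]
    - [0,0,0.25,0,0,0]

```text
clock: 16.55
eef_pos: [0.4773, -0.239, 0.1896]
ee_rot: [[-0.563, 0.763, 0.316], [0.823, 0.553, 0.132], [-0.074, 0.334, -0.94]]
wrist_force: [-0.5, -0.3, 2.6]
width: 0.192
```

```bash
python3 f.py; python3 f.py; python3 - <<'E'
from h import *
from rig import *
for nm,(x,y,w,h,k) in(("wrist",(280,165,70,75,8)),("scene",(220,95,80,65,9))):
    im=get_image(nm);f=im["frame"]
    cv2.imwrite(f"pics/{nm}9z.png",cv2.resize(f[y:y+h,x:x+w],None,fx=k,fy=k,interpolation=cv2.INTER_CUBIC))
    cv2.imwrite(f"pics/{nm}9.png",f)
E
```

```text
clock 17.1 F [-0.875 -0.364  2.261] Fn 2.449 +- 0.089 h mm -4.36 hspread 0.07 lat mm [ 0.18 -0.18] tilt 0.04 w 17.113232187043213
clock 17.7 F [-0.809 -0.525  1.884] Fn 2.095 +- 0.159 h mm -4.38 hspread 0.03 lat mm [ 0.2  -0.19] tilt 0.04 w 17.179432508281124
```

View pics/wrist9z.png

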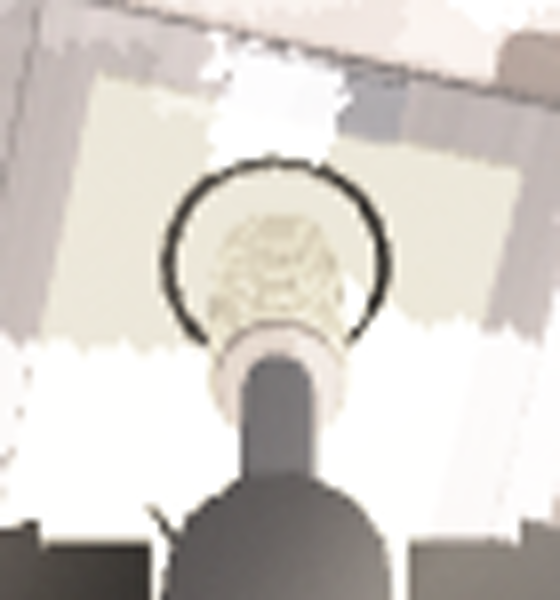

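View pics/scene9z.png

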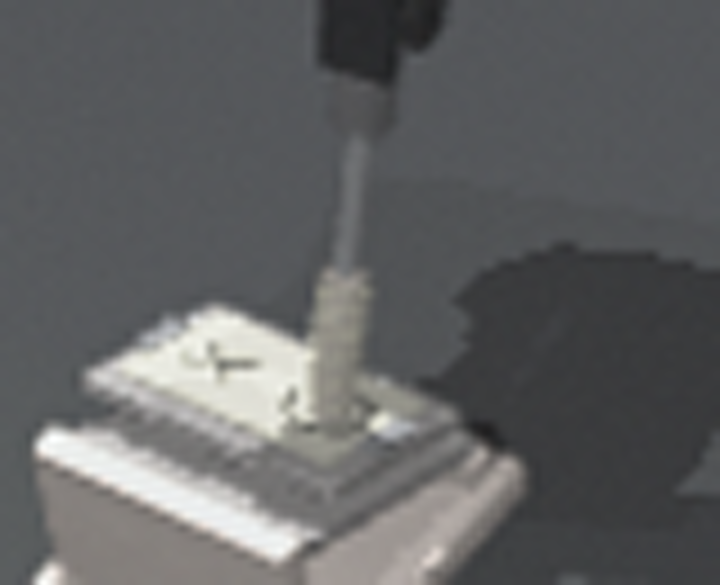

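View pics/scene9.png

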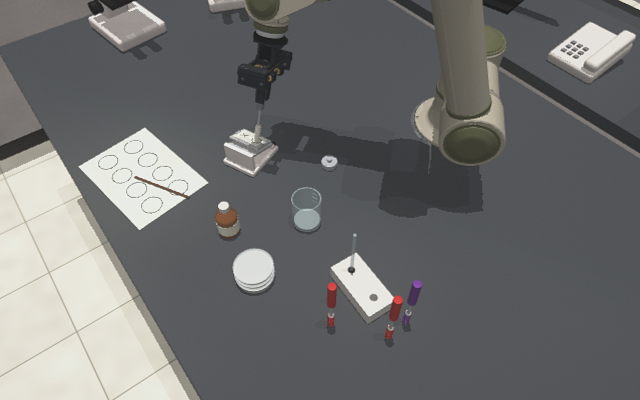

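All three estimates point to about half travel:
- **Force:** up 2.9 ± 0.2 N over baseline, which gives about 5.0 mm.
- **Vision:** the X moved about 1.9 px in the scene view, which gives about 5.5 mm.
- **Geometry:** 4.4 mm.

The tip sits centred in the ring, the wrist view shows no slip, and the beaker and bystanders haven't moved. I'm handing in.

```bash
python3 -c "
from rig import robot,read_state
print(read_state()['clock']);print(robot.job_done())"
```

```text
17.85
the job is handed in; nothing more can be done
None
```

I handed the job in at 17.85 s, with the brush still gripped and pressed into the ring on the sprung plate. No verdict was reported.

- **Brush:** I lifted the grey-handled brush straight out of the rack's +y hole. It sat straight in the jaws, about 2.7 mm off the pad centre, and I corrected for that.
- **Beaker strokes:** I made three full strokes, with the bristle tip going between about 10 mm and 73 mm above the bench. There was no noticeable contact force, and the beaker hasn't moved.
- **Imprint position:** The tip is within about 0.3 mm of the measured ring centre, which itself is good to 1–2 mm. The tool axis is within 0.1° of the plate normal I worked out from the images.
- **Press depth:** Half travel is 5 mm, and my checks differ slightly. The normal force rose by about 2.9 ± 0.2 N, giving about 5.0 mm. The plate's shift in the scene image gives about 5.5 mm, and the arm position against the measured ring height gives 4.4 mm.
- **Surroundings:** The last scene picture shows the rod, dishes, bottle, counter and look-alikes still in place.

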